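Take a distance off the rule with sprung tweezers

ROBOT

A 7-joint arm with a two-finger parallel gripper is mounted at the origin on the work surface. World frame = base frame: x ahead of the robot, y to its left, z up, the work surface at z = 0. Lengths are in m, angles in rad, forces in N, time in s.
With the tool pointing down it reaches from about 0.4 to 0.9 m from the base axis. Payload 5.6 kg.
Tool frame: the origin (TCP) lies midway between the tips of the shut fingers; the grasp point (between the pads) lies 19 mm behind it; y points along the fingers, z is the direction in which the jaws open and shut, and the axes are right-handed (so a half turn about y gives the same grasp; the last joint's range is limited). The gripper opens to 92 mm and grips with 3 to 60 N. Pads are 20 mm wide; open, the fingers measure 128 mm over their backs; the gripper's body (75 mm by 189 mm) begins 69 mm behind the grasp point.
Start: joints at [1.277, 0.468, -0.012, 1.603, 0.006, 1.071, -0.056], TCP at [0.161, -0.63, 0.184] pointing down, gripper open.
Joint ranges: [-2.53, 2.53], [-0.31, 2.02], [-1.57, 1.55], [0.28, 2.44], [-1.29, 4.43], [0.15, 1.84], [-2.92, 2.92]. Speed limits (rad/s): [2.57, 2.57, 3.14, 3.14, 3.14, 3.14, 3.14].

INTERFACE

Orientations are given as a 3x3 rotation matrix whose columns are the frame's x, y, z axes.
In Python, from station import env, effector, solver, viewer, workorder, search_frame, tip_of gives the robot as it stands. Calls block until the motion is done:
- env.reach(position, orientation): joint-space move of the TCP to a pose.
- env.movel(position, frame=None, rate=0.15): straight line of the TCP; frame=None keeps the orientation; rate is the mean speed in m/s.
- env.goto_joints(angles): joint-space move.
- effector.release() and effector.grasp(squeeze=None): open the fingers fully, or close them until they stop; squeeze is the grip in N (None keeps the last).
- env.pause(seconds).
- solver.inverse_kinematics(position, orientation): joint angles nearest the present ones, or None.
- env.sense(): the state.
- viewer.read_camera(name): name is "side" or "top"; returns (picture, depth): 420x560x3 uint8, red, green, blue; 420x560 float32, m along the optical axis (not along the pixel's ray), 0 where there is no reading.
- viewer.camera_info(name): a dict with "intrinsics" (3x3 intrinsics, pixels), "eye" and "rotation" of the camera in the world. Camera axes: x right, y up, looking along -z (the intrinsics and any distortion apply to the point x, -y, -z); pixel columns grow to the right and rows downward; lengths in m; the calibration is good to about 2 mm. A picture is of the moment at which its call begins. camera_info takes no time and is no camera call.
A pose or a line that the arm cannot do raises env.PlanningError and nothing moves.
- workorder.finish_job(): hands the job in, once; it reports no verdict.
Trained networks look in the newest picture that a camera, given by its name, has taken for a name from the list of things; names that differ only in an ending like _2 or _b are one class to them, and where a whole thing is asked for, a point or a joint stands for the part that bears it (a point fixed in the world has none). Each returns a list of dicts, best first, with "score" (0 to 1); they miss things now and then, are a little off and sometimes report something else, mostly with a low value. They report only what shows in the picture. A call takes as long as a camera call. They do not tell look-alikes from the thing itself.
- search_frame(camera, name): "at" ([x, y, z] in m, in world coordinates, good to about 4 mm: the middle of the surface that is visible of it).
- tip_of(camera, name): "at" ([x, y, z] in m, in world coordinates, good to about 4 mm: a listed point, or the origin of a listed thing).
The state is a dict: "t": time; "joint_positions": joint angles; "joint_velocities": joint speeds; "tau": joint torques, N m; "ee_pos": TCP position; "tcp_rot": TCP orientation; "wrist_force": force on the tool from outside, world axes, zero at the start; "moment": the same for the moment, N m; "gripper_width": finger opening in m.
Only numpy, scipy, OpenCV 4.12 (cv2) and the standard library are available. Lean on these libraries where they do the work, as an engineer would, in place of code of your own. Each camera call takes 0.05 s, during which the arm holds its last target.

TASK

Lay the boxwood rule flat with its long side flush against the chart board's near edge, roughly centred along that edge, red band facing up, and let go of it. Then pick up the steel sprung tweezers and squeeze them until the gap between their tips equals the length of the rule's red band, and finish while still holding them steady at that gap, with one tip about a centimetre above each end of the band and touching nothing. Leave the other things on the table where they are.

Things in the scene. Friction and masses are not known exactly. Their poses are not given: they have to be found in the camera images.
- chart_board: Fixed dark wooden board with a blue and tan chart on it, 220 mm (its x) by 300 mm (its y, the edge to use) by 8 mm thick, lying on the table. Origin: centre of its underside; +x points away from the robot, z up. Its near edge is the face at x = -110 mm.
- board_edge (a point): Middle of the near edge of the chart board, at its top (8 mm above the table); axes as the board's.
- rule: Loose pale boxwood rule, 220 mm along its y, 30 mm along x, 8 mm thick, 120 g; on its middle a dark grip block, 40 mm along y, 16 mm along x, from 8 to 38 mm above the underside. Red band 26 mm long (y = 62 to 88 mm, full width) on its top near the +y end. Origin: centre of the underside, z up. At the start +y points to the robot's left (world +y), turned by up to 0.5 rad.
- band_left (a point): Middle of the outer end line of the red band on the rule's top face: rule frame (0, 88, 8) mm.
- band_right (a point): Middle of the inner end line of the red band on the rule's top face: rule frame (0, 62, 8) mm.
- rest: Fixed dark wooden rest on which the tweezers lie: two cross bars (76 mm long along y, 14 mm wide, 20 mm high, at x = -85 and +28 mm) on a spine 20 mm wide and 10 mm high (x = -100 to +50 mm). Origin: underside, below the middle of the tweezers' grip pads; x along the tweezers towards their tips.
- tweezers: Loose steel sprung tweezers, 195 mm long, 80 g, lying flat on the rest, tips pointing away from the robot (turned by up to 0.4 rad). Origin: midway between the two grip pads, level with the underside; x points to the tips, z up; spring bow at x = -140 mm. Arms are strips 3 mm thick, 12 mm high (tips 9 mm); the +y arm is rigid with the body, the -y arm hinged at the bow and sprung.
- tweezer_arm (a joint): Squeeze angle of the hinged arm (rad): 0 when free, growing as squeezed; tip gap in mm = 48 - 155 x angle, so 0.142 at a 26 mm gap. Pads over their outsides: 54 mm free, 40 mm at 0.142 (there parallel to each other, tips 55 mm ahead of the pads' middle and symmetric about the line midway between the pads). Takes about 0.6 N on the pads per mm squeezed (8.5 N at 40 mm).
- pad_fixed (a point): Middle of the outer face of the black upright grip pad on the rigid (+y) arm, 15 mm above the underside. Each pad is 26 mm along x and reaches from 0 to 30 mm above the underside; the two are pinched from above, one finger on each.
- pad_moving (a point): The same on the sprung (-y) arm.
- tip_fixed (a point): Underside of the tip end of the rigid (+y) tweezer arm.
- tip_moving (a point): Underside of the tip end of the sprung (-y) tweezer arm.
- protractor: Bystander: ivory-coloured half-round bone protractor, 110 mm wide, 4 mm thick, lying on the chart board. Origin: underside, near its middle.
- magnifier: Bystander: black horn magnifier, round frame of 64 mm and a 70 mm handle, 10 mm thick, lying on the chart board. Origin: underside, centre of the lens.
- inkwell_lid: Bystander: grey pewter inkwell lid, 48 mm across, 28 mm high. Origin: centre of its underside.
- inkwell: Bystander: green glass inkwell, 72 mm across, 50 mm high. Origin: centre of its underside.
- chart_weight: Bystander: brass chart weight with a knob, 50 mm across, 48 mm high. Origin: centre of its underside.
- pencil_cup: Bystander: copper cup, 70 mm across, 90 mm high. Origin: centre of its underside.
Things that resemble listed ones, but are neither listed nor needed, are in the scene too. Of the things that look like the rule, the middle-sized one is meant. What is shaped like the tweezers but blue or green is not meant.

How it is judged:
On the way, in this order (a step that is already met when the one before it is completed fails the run):
1. the rule lies flush along the near edge of the chart board, let go (x of rule in the frame of chart_board between -0.1275 and -0.1225 m and y of rule in the frame of chart_board between -0.08 and 0.08 m and angle between the y axis of rule and the y axis of chart_board, either way round below 0.03 rad and angle between rule's own z axis and vertical below 0.05 rad and height (world z) of rule below 0.004 m and linear speed of rule below 0.01 m/s and contact force between the fingers and rule below 0.1 N), for 0.3 s.
2. the tweezers are lifted clear of their rest by the fingers (z of tweezers in the frame of rest above 0.035 m and contact force between the fingers and tweezers above 1 N), for 0.2 s.
At the end, for the whole second after the job is handed in: Rule flat, let go, at rest, within 2.5 mm and 0.03 rad of flush on the board's near edge, middles within 80 mm; fingers hold the tweezers steady, tip gap 26 +/- 3 mm, a tip within 8 mm (horizontally) of each band end, 2 to 25 mm above the rule, not touching it (all of step 1 and ((horizontal distance between tip_fixed and band_left below 0.008 m and horizontal distance between tip_moving and band_right below 0.008 m) or (horizontal distance between tip_fixed and band_right below 0.008 m and horizontal distance between tip_moving and band_left below 0.008 m)) and distance between tip_fixed and tip_moving between 0.023 and 0.029 m and z of tip_fixed in the frame of rule between 0.01 and 0.033 m and z of tip_moving in the frame of rule between 0.01 and 0.033 m and velocity of joint tweezer_arm between -0.05 and 0.05 rad/s and linear speed of tweezers below 0.02 m/s and contact force between the fingers and tweezers above 1 N and contact force between each of tweezers, the arm and rule below 0.1 N); the arm keeps its last pose, push and grip.
It fails at once if a bystander is moved by more than 15 mm (distance of any of protractor, magnifier, inkwell_lid, inkwell, chart_weight, pencil_cup from where it was at the start of the episode above 0.015 m).
It also fails if it takes over 61 s, if anything falls off the work surface, if the arm or the gripper's body presses on something with over 40 N, if the wrist force passes 120 N, or if a joint passes its speed limit or range.

## Working session

There is one attempt and no reset: what is moved stays moved. The work goes in short steps, each a Python script; the robot and the scene stay as the last script left them, time stands still between calls to the robot, and variables do not carry over. Pictures are saved under pics/ and viewed, and the job is handed in when it is done.

```bash
ls; mkdir -p pics; python3 - <<'E'
from station import env, effector, solver, viewer, workorder, search_frame, tip_of
import cv2, numpy as np
for c in ["top","side"]:
    p,d=viewer.read_camera(c); cv2.imwrite(f"pics/{c}0.png",p[:,:,::-1]); np.savez(f"{c}0.npz",p=p,d=d)
    i=viewer.camera_info(c); print(c,i)
    for n in ["rule","tweezers","chart_board","rest"]:
        print(n,[(np.round(r["at"],3).tolist(),round(r["score"],2)) for r in search_frame(c,n)])
print(env.sense()["t"],env.sense()["tcp_rot"])
E
```

```text
pics
top {'intrinsics': array([[449.91461334,   0.        , 281.42018451],
       [  0.        , 449.91461334, 211.9787086 ],
       [  0.        ,   0.        ,   1.        ]]), 'eye': array([ 0.3487417 , -0.00638972,  1.17738863]), 'rotation': array([[ 0.02062007,  0.98960401, -0.14233314],
       [-0.99978583,  0.02015922, -0.00467929],
       [-0.00176132,  0.14239914,  0.98980775]])}
rule [([0.462, 0.251, 0.009], 0.86), ([0.58, 0.466, 0.007], 0.78), ([0.232, 0.341, 0.009], 0.75)]
tweezers [([0.178, -0.34, 0.01], 0.8), ([0.388, -0.25, 0.032], 0.78), ([0.431, -0.461, 0.013], 0.59), ([0.749, 0.031, 0.016], 0.33)]
chart_board [([0.677, -0.02, 0.008], 0.59)]
rest [([0.427, -0.26, 0.008], 0.7)]
side {'intrinsics': array([[412.04924453,   0.        , 287.57460454],
       [  0.        , 412.04924453, 208.80822222],
       [  0.        ,   0.        ,   1.        ]]), 'eye': array([ 0.33205697, -0.77310573,  0.70487285]), 'rotation': array([[ 0.97519858,  0.13736893, -0.17354397],
       [-0.22123788,  0.62782782, -0.74624797],
       [ 0.00644444,  0.76613446,  0.642648  ]])}
rule [([0.224, 0.326, 0.012], 0.75), ([0.459, 0.236, 0.008], 0.59), ([0.586, 0.468, 0.004], 0.58)]
tweezers [([0.417, -0.458, 0.013], 0.98), ([0.179, -0.337, 0.014], 0.92), ([0.414, -0.254, 0.028], 0.83)]
chart_board [([0.683, -0.047, 0.01], 0.79)]
rest [([0.415, -0.26, 0.013], 0.68)]
0.5 [[-9.68729769e-01 -6.93124226e-05  2.48118176e-01]
 [-2.48118181e-01  7.66934632e-05 -9.68729767e-01]
 [ 4.81159649e-05 -9.99999995e-01 -9.14929131e-05]]
```

View pics/top0.png

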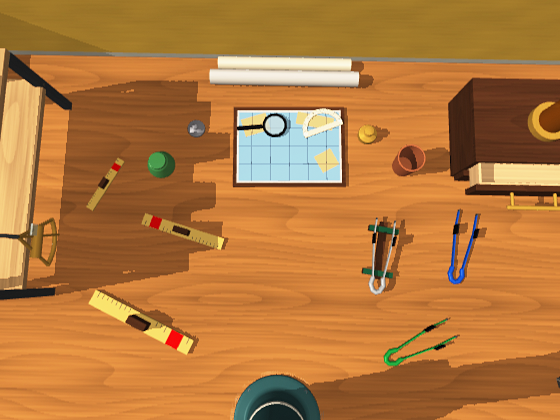

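View pics/side0.png

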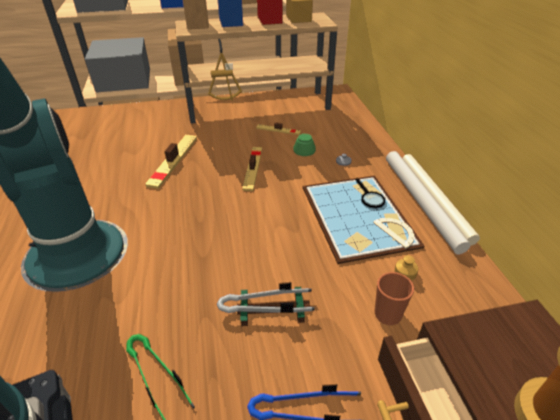

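The top picture shows three candidates for the rule: small at (105,183), middle-sized at (184,231) and large at (141,321). I choose the middle one. There are three candidates for the tweezers: steel on the rest at (380,255), blue at (465,245) and green at (420,342). I choose the steel pair. The board is at (290,147). Next come close crops and measurements.

```bash
cat > h.py <<'E'
from station import env, effector, solver, viewer, workorder, search_frame, tip_of
import cv2, numpy as np
def cloud(c,d):
    i=viewer.camera_info(c);K=i["intrinsics"];h,w=d.shape
    u,v=np.meshgrid(np.arange(w),np.arange(h))
    P=np.stack([(u-K[0,2])/K[0,0]*d,-(v-K[1,2])/K[1,1]*d,-d],-1)
    return P@i["rotation"].T+i["eye"]
def ray(c,u,v,z):
    i=viewer.camera_info(c);K=i["intrinsics"]
    r=i["rotation"]@np.array([(u-K[0,2])/K[0,0],-(v-K[1,2])/K[1,1],-1]);e=np.array(i["eye"])
    return e+r*(z-e[2])/r[2]
def proj(c,p):
    i=viewer.camera_info(c);K=i["intrinsics"]
    q=i["rotation"].T@(np.array(p)-i["eye"]);return K[0,0]*q[0]/-q[2]+K[0,2],K[1,1]*-q[1]/-q[2]+K[1,2]
def crop(p,u0,u1,v0,v1,s,name):
    cv2.imwrite(name,cv2.resize(p[v0:v1,u0:u1,::-1],None,fx=s,fy=s,interpolation=cv2.INTER_CUBIC))
E
python3 - <<'E'
from h import *
for c in ["top","side"]:
    z=np.load(f"{c}0.npz");p,d=z["p"],z["d"];P=cloud(c,d)
    for nm,(x,y,r) in dict(rule=(.46,.245,.13),tw=(.40,-.25,.13)).items():
        m=(np.hypot(P[...,0]-x,P[...,1]-y)<r)&(d>0)
        Z=P[...,2][m]; print(c,nm,"z pct",np.round(np.percentile(Z,[1,5,25,50,75,95,99]),4))
p=np.load("top0.npz")["p"]; crop(p,130,240,200,260,6,"pics/rule_c.png"); crop(p,350,420,205,300,6,"pics/tw_c.png")
ps=np.load("side0.npz")["p"]; crop(ps,205,330,270,330,6,"pics/tws_c.png")
for c in ["top","side"]:
  viewer.read_camera(c)
  for n in ["rule","band_left","band_right","board_edge","chart_board","tweezers","pad_fixed","pad_moving","tip_fixed","tip_moving","rest"]:
    print(c,n,[(np.round(r["at"],3).tolist(),round(r["score"],2)) for r in tip_of(c,n)])
E
```

```text
top rule z pct [-0.0052 -0.0036 -0.0014  0.0003  0.0023  0.0089  0.0355]
top tw z pct [-0.0055 -0.0039 -0.0016  0.      0.0022  0.0257  0.0342]
side rule z pct [-0.0037 -0.0028 -0.0014 -0.0004  0.0009  0.0085  0.0358]
side tw z pct [-0.0033 -0.0024 -0.0011 -0.0002  0.0011  0.0294  0.041 ]
top rule [([0.462, 0.26, 0.001], 0.95), ([0.581, 0.466, 0.002], 0.56), ([0.232, 0.354, -0.001], 0.55)]
top band_left [([0.487, 0.342, 0.006], 0.82), ([0.177, 0.248, 0.009], 0.75), ([0.641, 0.443, 0.003], 0.58)]
top band_right [([0.481, 0.315, 0.006], 0.63), ([0.196, 0.275, 0.008], 0.56), ([0.623, 0.449, 0.007], 0.55)]
top board_edge [([0.589, -0.018, 0.009], 0.71)]
top chart_board [([0.696, -0.02, -0.002], 0.78)]
top tweezers [([0.205, -0.391, 0.0], 0.91), ([0.478, -0.478, 0.002], 0.83), ([0.451, -0.265, 0.02], 0.61)]
top pad_fixed [([0.23, -0.376, 0.015], 0.92), ([0.455, -0.235, 0.036], 0.69), ([0.484, -0.448, 0.012], 0.68)]
top pad_moving [([0.473, -0.507, 0.013], 0.46), ([0.442, -0.29, 0.032], 0.42)]
top tip_fixed [([0.507, -0.249, 0.021], 0.89), ([0.533, -0.472, 0.004], 0.69), ([0.254, -0.424, 0
[... 689 characters left out ...]
de chart_board [([0.451, -0.262, 0.018], 0.66), ([0.7, -0.02, -0.002], 0.64)]
side tweezers [([0.45, -0.264, 0.017], 0.83), ([0.207, -0.39, 0.002], 0.75), ([0.756, 0.018, 0.01], 0.55)]
side pad_fixed [([0.452, -0.238, 0.038], 0.68), ([0.231, -0.378, 0.016], 0.61), ([0.484, -0.45, 0.017], 0.57), ([0.45, -0.268, 0.015], 0.17)]
side pad_moving [([0.446, -0.291, 0.036], 0.94), ([0.466, 0.256, -0.002], 0.72), ([0.181, -0.401, 0.011], 0.51), ([0.587, -0.024, 0.011], 0.37)]
side tip_fixed [([0.506, -0.247, 0.017], 0.82), ([0.253, -0.43, 0.0], 0.68), ([0.536, -0.463, 0.0], 0.56), ([0.442, -0.289, 0.035], 0.18)]
side tip_moving [([0.497, -0.298, 0.019], 0.93)]
side rest [([0.443, -0.264, 0.0], 0.72)]
```

View pics/rule_c.png

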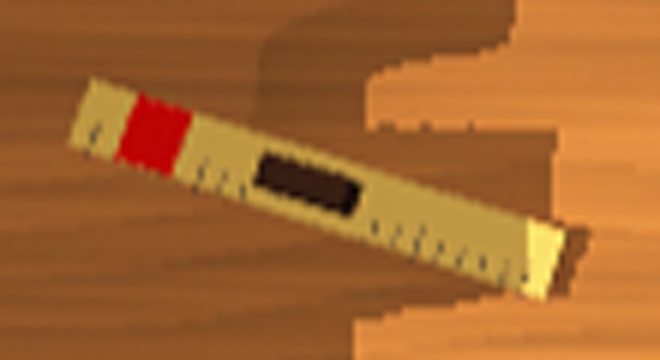

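View pics/tw_c.png

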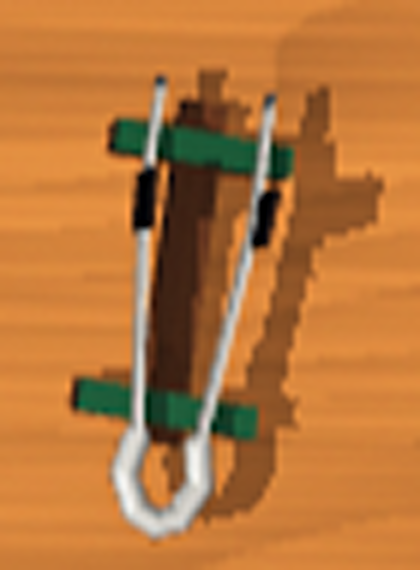

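View pics/tws_c.png

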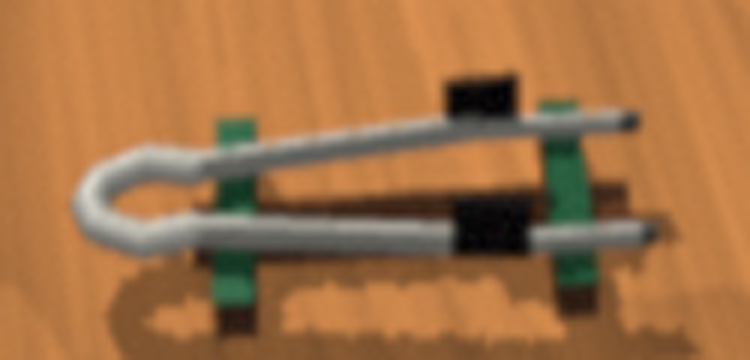

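```bash
python3 - <<'E'
from h import *
p=np.load("top0.npz")["p"]; hsv=cv2.cvtColor(p,cv2.COLOR_RGB2HSV)
def win(m,u0,u1,v0,v1):
    o=np.zeros_like(m);o[v0:v1,u0:u1]=m[v0:v1,u0:u1];return o
def rect(m,z,lab):
    v,u=np.nonzero(m); w=np.array([ray("top",a,b,z)[:2] for a,b in zip(u,v)])
    print(lab,len(u),cv2.minAreaRect((w*1000).astype(np.float32)),"mean",w.mean(0).round(4)); return w
H,S,V=[hsv[...,i].astype(int) for i in range(3)]
for (u,v) in [(165,225),(210,238),(155,222),(181,230),(238,147),(290,184),(374,228),(370,223),(380,268)]: print((u,v),hsv[v,u])
pale=(H>=19)&(H<=34)&(S>100)&(V>120)
red=((H<5)|(H>175))&(S>180)
dark=(V<70)
m=win(pale|red|dark,130,235,205,260)
n,l,st,_=cv2.connectedComponentsWithStats(m.astype(np.uint8));k=1+st[1:,4].argmax();m=l==k
rect(m,.008,"rule");rect(win(red,130,235,205,260),.008,"band")
rect(win(dark,130,235,205,260),.038,"block")
g=(H>60)&(H<95)&(S>100)
rect(win(g,355,410,215,240),.02,"bar+");rect(win(g,355,410,255,280),.02,"bar-")
blk=V<40
rect(win(blk,368,378,228,245),.05,"padF");rect(win(blk,390,400,230,250),.05,"padM")
crop(p,225,355,100,195,6,"pics/board_c.png")
E
```

```text
(165, 225) [ 20 165 190]
(210, 238) [ 20 164 193]
(155, 222) [  0 251 188]
(181, 230) [ 10 176  55]
(238, 147) [ 20   9 243]
(290, 184) [ 10 192  85]
(374, 228) [ 65  46 121]
(370, 223) [ 14 186 213]
(380, 268) [ 10 170  60]
rule 868 ((461.60430908203125, 256.77020263671875), (219.39083862304688, 29.727933883666992), 73.49830627441406) mean [0.461  0.2543]
band 103 ((483.5068359375, 328.9963073730469), (24.867717742919922, 27.98966407775879), 72.7018814086914) mean [0.4837 0.3287]
block 88 ((460.681396484375, 253.6837615966797), (43.95600509643555, 13.598470687866211), 72.86511993408203) mean [0.4601 0.2536]
bar+ 126 ((475.3831787109375, -265.3962097167969), (75.23351287841797, 14.058335304260254), 81.06543731689453) mean [ 0.4753 -0.2647]
bar- 115 ((363.77105712890625, -248.66224670410156), (74.9267578125, 11.685779571533203), 81.7443618774414) mean [ 0.3638 -0.2483]
padF 28 ((456.14898681640625, -231.90182495117188), (37.35820770263672, 13.964581489562988), 16.75481414794922) mean [ 0.4512 -0.2342]
padM 23 ((447.00738525390625, -284.36138916015625), (5.371895790100098, 29.420639038085938), 77.92850494384766) mean [ 0.4449 -0.2842]
```

View pics/board_c.png

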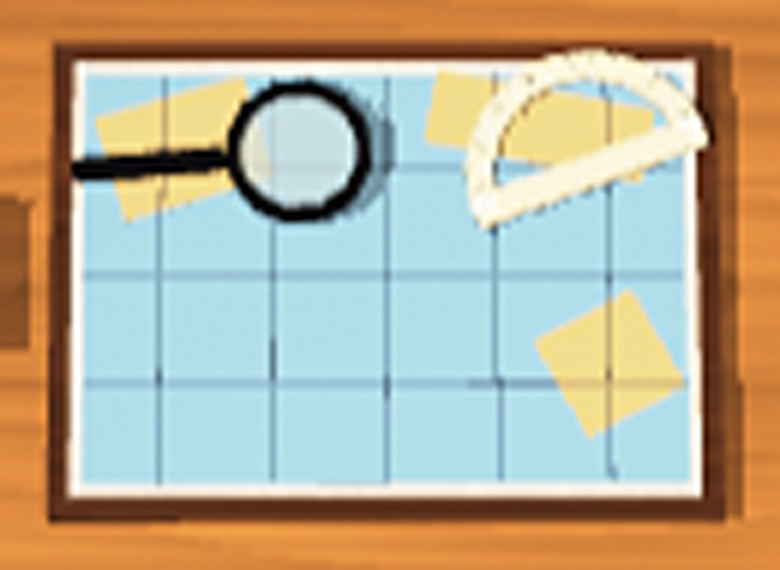

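Board: the dark frame's near edge is at about row 186 and columns 234–345, with no tall things near it. Now a line fit of that edge, then pick the rule.

```bash
python3 - <<'E'
from h import *
p=np.load("top0.npz")["p"].astype(float).sum(2)
W=[]
for u in range(242,340):
    col=p[178:196,u]; 
    k=col[:8].argmin()if 0 else None
    # transition dark->table: last crossing of mid level scanning downward
    i=int(np.argmin(col[:12])); hi=col[i+3:i+8].max() ; mid=(col[i]+hi)/2
    j=i
    while col[j]<mid: j+=1
    v=178+j-1+(mid-col[j-1])/(col[j]-col[j-1])
    W.append(ray("top",u,v,0.004))
W=np.array(W); f=np.polyfit(W[:,1],W[:,0],1); r=W[:,0]-np.polyval(f,W[:,1]); ok=abs(r)<.0015; f=np.polyfit(W[ok,1],W[ok,0],1)
print(f, r.std(), "x at y=-.02",np.polyval(f,-.02), "yaw",-np.arctan(f[0]))
z=np.load("side0.npz"); 
for q in [(.588,.12,.008),(.588,-.16,.008),(.588,-.02,.008)]: print(proj("side",q),proj("top",q))
zs=np.load("side0.npz")["p"];crop(zs,295,425,170,265,6,"pics/board_s.png")
E
```

```text
[-0.02276618  0.58571602] 0.00014926829215738052 x at y=-.02 0.5861713404924923 yaw 0.022762243523490752
(np.float64(304.47117597617085), np.float64(186.7691491945514)) (np.float64(236.36913401448604), np.float64(184.50376479563627))
(np.float64(335.0627539653842), np.float64(258.18473153887646)) (np.float64(342.08755994007095), np.float64(186.60619162938949))
(np.float64(318.25119492752503), np.float64(218.93839781826716)) (np.float64(289.19928342068204), np.float64(185.55440022432646))
```

View pics/board_s.png

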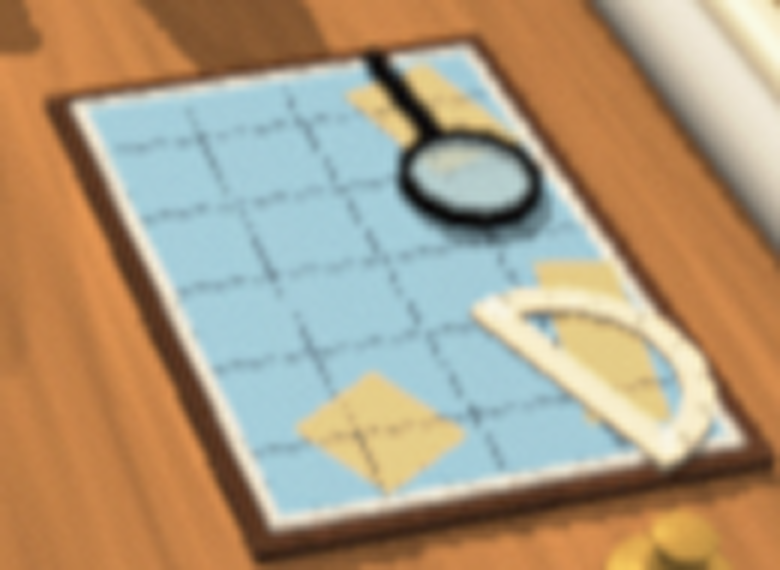

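```bash
cat >> h.py <<'E'
def R(a):
    "tool down, jaws along world direction at angle a"
    c,s=np.cos(a),np.sin(a); return np.array([[s,0,c],[-c,0,s],[0,-1,0]])
def snap(c,name,box=None,s=1):
    p,d=viewer.read_camera(c)
    if box: crop(p,*box,s,name)
    else: cv2.imwrite(name,p[:,:,::-1])
    return p,d
def st():
    s=env.sense(); print("t %.2f"%s["t"],"tcp",np.round(s["ee_pos"],4),"w %.4f"%s["gripper_width"],"F",np.round(s["wrist_force"],2)); return s
E
python3 - <<'E'
from h import *
a=-0.288; x,y=.461,.2555
env.reach([x,y,.15],R(a)); st()
env.movel([x,y,.05],rate=.15); env.movel([x,y,.0145],rate=.06); st()
effector.grasp(15); st()
snap("top","pics/g1.png")
E
```

```text
t 4.97 tcp [0.4615 0.2547 0.1499] w 0.0918 F [-0.57  0.1   0.19]
t 6.53 tcp [0.461  0.2558 0.0145] w 0.0918 F [ 0.12 -0.    0.16]
t 7.87 tcp [0.461  0.2556 0.0145] w 0.0010 F [-0.38  0.64 -0.33]
```

View pics/g1.png

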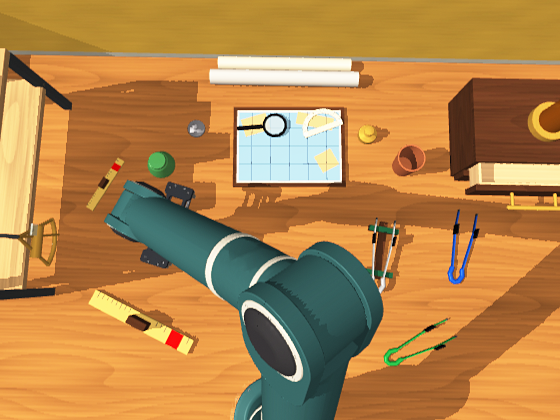

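```bash
python3 - <<'E'
from h import *
p,d=snap("side","pics/g1s.png",(190,320,100,200),6)
s=st();print(s["tcp_rot"].round(3))
E
```

```text
t 7.97 tcp [0.461  0.2555 0.0145] w 0.0003 F [-0.55 -0.36 -0.19]
[[-0.284  0.     0.959]
 [-0.959 -0.    -0.284]
 [-0.    -1.     0.   ]]
```

View pics/g1s.png

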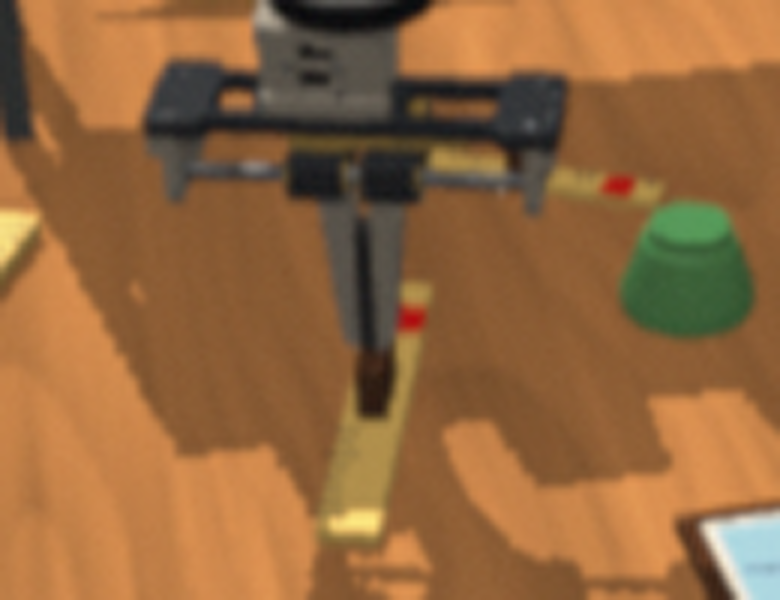

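```bash
python3 - <<'E'
from h import *
for q in [(.461,.2555,.0145),(.461,.2555,.038)]:
    u,v=proj("side",q); print("tcp crop px",(u-190)*6,(v-100)*6)
p,d=viewer.read_camera("side")
for n in ["rule","band_left","band_right"]: print(n,[(np.round(r["at"],3).tolist(),round(r["score"],2)) for r in tip_of("side",n)])
P=cloud("side",d)
for (u,v) in [(370,335),(375,355),(375,380),(375,400)]:
    print((u,v),P[100+v//6,190+u//6].round(4))
for q in [(.182,-.34,0)]: pass
E
```

```text
tcp crop px 372.4742749823113 383.13871220742783
tcp crop px 370.1420047909598 343.2672558626353
rule [([0.465, 0.252, 0.002], 0.97), ([0.233, 0.349, 0.001], 0.77), ([0.587, 0.468, -0.002], 0.7), ([0.755, 0.02, 0.007], 0.61), ([0.652, -0.321, -0.004], 0.39), ([0.487, 0.338, 0.008], 0.23)]
band_left [([0.484, 0.342, 0.008], 0.89), ([0.179, 0.247, 0.012], 0.67), ([0.467, 0.256, 0.002], 0.19)]
band_right [([0.48, 0.317, 0.009], 0.91), ([0.196, 0.278, 0.008], 0.67), ([0.743, 0.235, -0.0], 0.63), ([0.621, 0.446, 0.005], 0.44)]
(370, 335) [0.4584 0.2481 0.0506]
(375, 355) [0.4608 0.2489 0.036 ]
(375, 380) [0.4584 0.2358 0.0307]
(375, 400) [0.4579 0.2353 0.0206]
```

```bash
python3 - <<'E'
from h import *
env.movel([.461,.2555,.0445],rate=.06); st()
p,d=snap("side","pics/g2s.png",(190,320,100,200),6)
E
```

```text
t 8.82 tcp [0.4611 0.2553 0.0447] w 0.0004 F [0.14 0.04 0.04]
```

View pics/g2s.png

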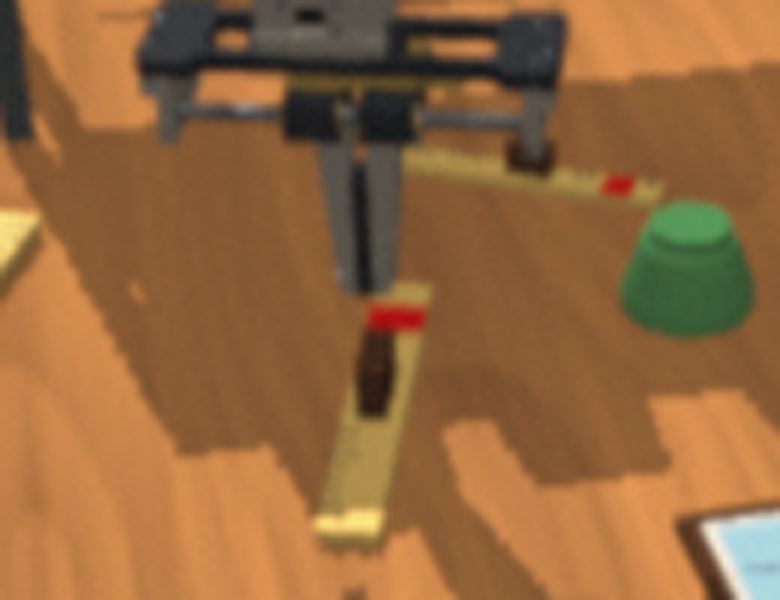

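```bash
python3 - <<'E'
from h import *
p,d=viewer.read_camera("side"); P=cloud("side",d)
for v in range(120,152,2):
    print(v,[tuple(P[v,u].round(3).tolist()) for u in (248,250,254)])
print(proj("side",(.461,.2455,.0447)))
s=env.sense();print(s["joint_positions"])
E
```

```text
120 [(0.453, 0.228, 0.175), (0.458, 0.222, 0.177), (0.469, 0.22, 0.177)]
122 [(0.456, 0.256, 0.154), (0.458, 0.223, 0.171), (0.468, 0.219, 0.172)]
124 [(0.456, 0.253, 0.149), (0.497, 0.534, -0.004), (0.471, 0.239, 0.155)]
126 [(0.456, 0.256, 0.141), (0.462, 0.264, 0.136), (0.47, 0.238, 0.149)]
128 [(0.455, 0.251, 0.138), (0.332, -0.773, 0.705), (0.47, 0.238, 0.143)]
130 [(0.454, 0.246, 0.135), (0.459, 0.243, 0.135), (0.47, 0.242, 0.135)]
132 [(0.454, 0.247, 0.128), (0.459, 0.242, 0.13), (0.47, 0.24, 0.13)]
134 [(0.453, 0.247, 0.122), (0.459, 0.245, 0.122), (0.47, 0.242, 0.122)]
136 [(0.453, 0.248, 0.114), (0.458, 0.245, 0.115), (0.469, 0.241, 0.116)]
138 [(0.453, 0.246, 0.109), (0.458, 0.245, 0.109), (0.469, 0.241, 0.11)]
140 [(0.452, 0.246, 0.103), (0.458, 0.245, 0.103), (0.469, 0.242, 0.103)]
142 [(0.452, 0.244, 0.097), (0.457, 0.246, 0.096), (0.468, 0.242, 0.096)]
144 [(0.451, 0.246, 0.09), (0.457, 0.244, 0.09), (0.468, 0.243, 0.09)]
146 [(0.451, 0.243, 0.085), (0.457, 0.247, 0.082), (0.468, 0.243, 0.083)]
148 [(0.451, 0.251, 0.074), (0.456, 0.244, 0.077), (0.468, 0.243, 0.076)]
150 [(0.464, 0.36, -0.001), (0.47, 0.361, -0.003), (0.48, 0.342, 0.008)]
(np.float64(252.11055254621246), np.float64(157.09906216847045))
[ 0.04884666  0.61290405 -0.79019401  1.96780114  0.59936211  0.81039367
 -1.36993513]
```

The grasp missed. At a reported TCP z of 0.0447 the side depth shows the fingertips ending at z ≈ 0.071, so the true tips sit about 26 mm above the reported TCP, and they shut just above the block. x and y agree. I'll open, measure the offset again, and go lower with a check.

```bash
python3 - <<'E'
from h import *
effector.release(); st()
try:
    env.movel([.461,.2555,.004],rate=.06); st()
except Exception as e: print(repr(e))
p,d=snap("side","pics/g3s.png",(190,320,100,200),6); P=cloud("side",d); np.savez("g3.npz",p=p,d=d)
m=(abs(P[...,1]-.25)<.04)&(abs(P[...,0]-.46)<.09)&(P[...,2]<.12)&(P[...,2]>.015)&(d>0)
for u in range(225,280):
    vs=np.nonzero(m[:,u])[0]
    if len(vs): print(u,vs.max(),P[vs.max(),u].round(3).tolist(),end=' ')
E
```

```text
t 10.29 tcp [0.461  0.2555 0.0445] w 0.0917 F [0.24 0.03 0.34]
t 11.12 tcp [0.4611 0.2558 0.0041] w 0.0919 F [ 0.29 -0.32  1.89]
227 137 [0.395, 0.264, 0.109] 228 142 [0.396, 0.261, 0.095] 229 146 [0.398, 0.265, 0.079] 230 151 [0.4, 0.264, 0.062] 231 156 [0.401, 0.261, 0.047] 232 158 [0.404, 0.264, 0.037] 233 159 [0.406, 0.258, 0.038] 234 159 [0.409, 0.261, 0.035] 235 159 [0.412, 0.259, 0.036] 236 158 [0.416, 0.267, 0.034] 249 167 [0.449, 0.238, 0.017] 250 167 [0.452, 0.24, 0.015] 251 167 [0.455, 0.238, 0.015] 252 167 [0.458, 0.235, 0.017] 253 167 [0.461, 0.234, 0.017] 254 167 [0.463, 0.232, 0.018] 255 163 [0.47, 0.257, 0.015] 267 161 [0.503, 0.232, 0.034] 268 161 [0.506, 0.236, 0.031] 269 161 [0.509, 0.235, 0.031] 270 160 [0.511, 0.23, 0.038] 271 159 [0.514, 0.231, 0.04] 272 150 [0.52, 0.241, 0.064] 273 139 [0.524, 0.245, 0.098] 276 137 [0.528, 0.22, 0.118]
```

View pics/g3s.png

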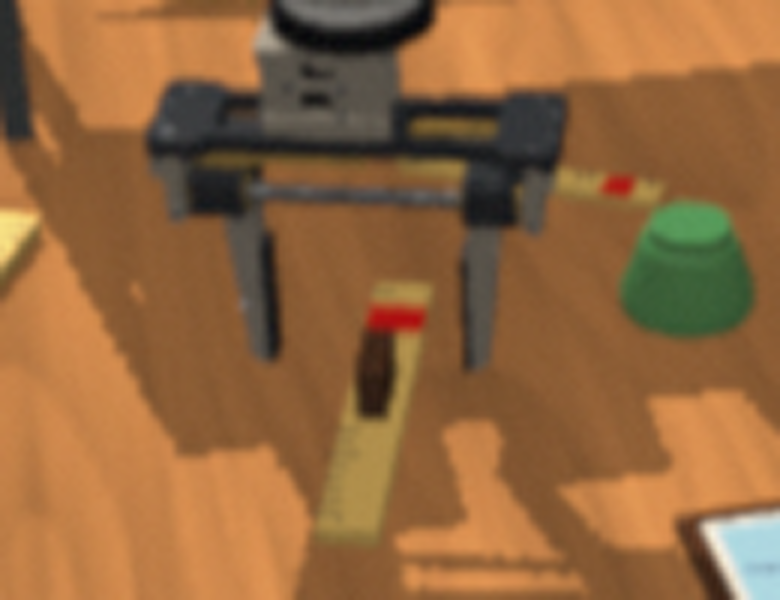

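```bash
python3 - <<'E'
from h import *
env.movel([.461,.2555,-.011],rate=.04); st()
effector.grasp(15); st()
p,d=snap("side","pics/g4s.png",(190,320,100,200),6)
E
```

```text
t 11.69 tcp [ 0.4608  0.2555 -0.0112] w 0.0920 F [-0.18 -0.12  0.59]
t 12.82 tcp [ 0.4611  0.2555 -0.011 ] w 0.0160 F [ 1.05 -0.33 -0.24]
```

View pics/g4s.png

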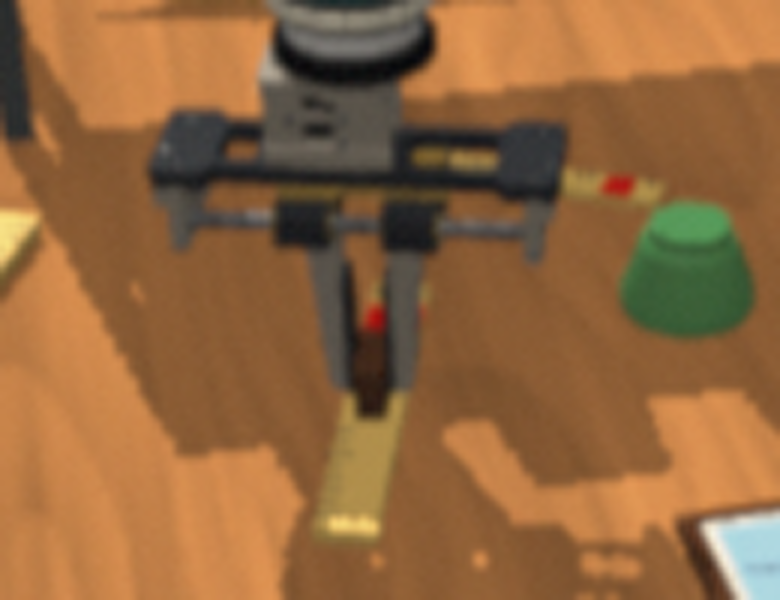

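```bash
python3 - <<'E'
from h import *
env.movel([.461,.2555,.04],rate=.15)
b=.0228; n=np.array([np.cos(b),np.sin(b),0]); e=np.array([.5862,-.02,0])
t=e-n*.021
env.reach([t[0],t[1],.05],R(b)); s=st()
env.movel([t[0],t[1],.0],frame=R(b),rate=.12); env.movel([t[0],t[1],-.0095],rate=.03); st()
snap("top","pics/p1.png"); snap("side","pics/p1s.png",(230,370,150,255),5)
E
```

```text
t 14.50 tcp [ 0.5646 -0.0186  0.0496] w 0.0160 F [-0.1   0.32  0.34]
t 15.53 tcp [ 0.5652 -0.0205 -0.0095] w 0.0161 F [ 0.29  0.25 -0.73]
```

View pics/p1.png

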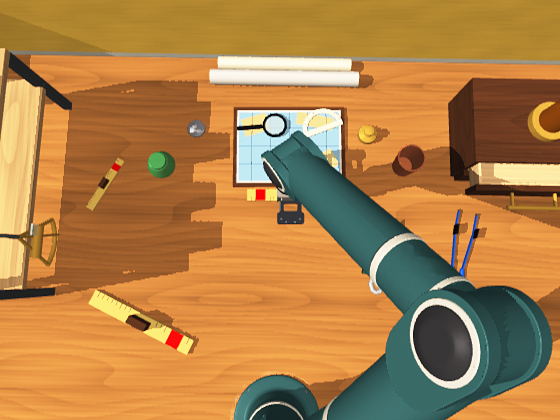

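View pics/p1s.png

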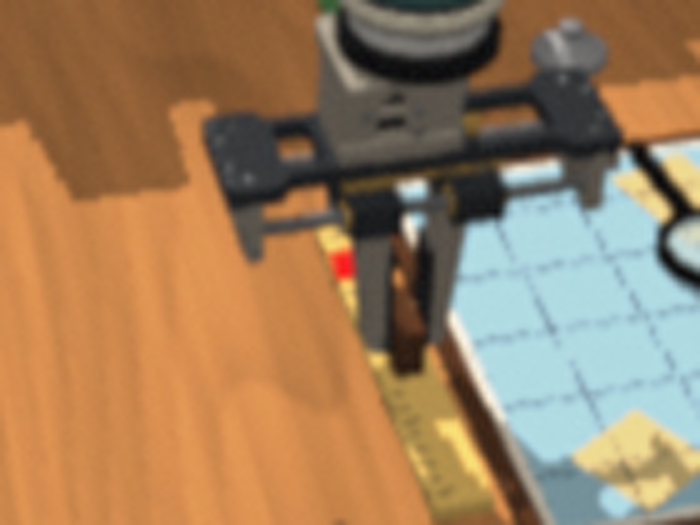

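The rule is held level just in front of the edge, with its band at top (262,195) on the left. Pushing to contact, then releasing.

```bash
python3 - <<'E'
from h import *
b=.0228; n=np.array([np.cos(b),np.sin(b),0]); e=np.array([.5862,-.02,0])
z=-.0105; f0=None
for k in range(0,13):
    t=e-n*(.021-.001*k); env.movel([t[0],t[1],z],rate=.03)
    F=np.mean([env.sense()["wrist_force"] for _ in range(3)],0); 
    if f0 is None: f0=F
    d=(F-f0)@n; print(k,round(d,2),round((F-f0)[2],2),end=' | ')
    if d<-5: break
print(); env.movel([t[0],t[1],-.0115],rate=.02); st()
snap("side","pics/p2s.png",(230,370,150,255),5)
effector.release(); st()
env.movel([t[0]-.0,t[1],.09],rate=.2); st()
E
```

```text
0 0.0 0.0 | 1 -1.26 0.95 | 2 -1.57 1.08 | 3 -0.81 0.29 | 4 -0.45 0.9 | 5 -0.26 0.12 | 6 -0.35 0.08 | 7 -0.62 2.02 | 8 -2.23 1.48 | 9 -5.53 4.1 | 
t 18.38 tcp [ 0.5727 -0.0204 -0.011 ] w 0.0160 F [-7.58 -0.45  8.49]
t 19.62 tcp [ 0.5742 -0.0203 -0.0115] w 0.0919 F [ 0.64 -0.36  0.26]
t 20.27 tcp [ 0.5736 -0.0208  0.0893] w 0.0922 F [0.53 0.5  0.61]
```

View pics/p2s.png

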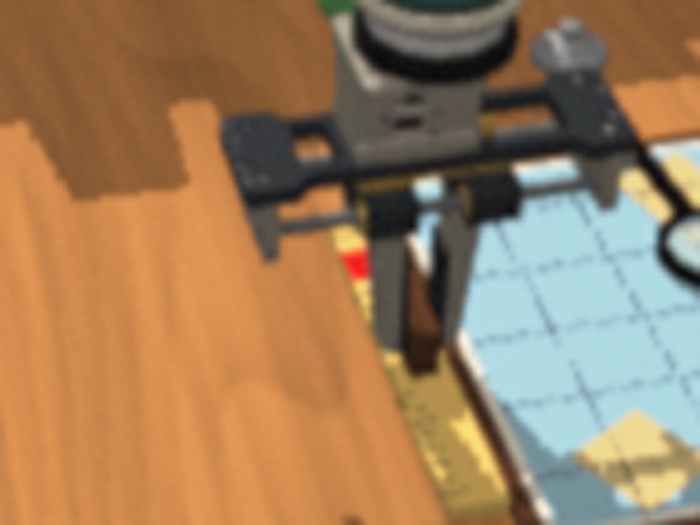

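```bash
python3 - <<'E'
from h import *
q0=env.sense()["joint_positions"]; print(np.round(q0,2))
c=[]
for a in (-.147+np.pi/2,-.147-np.pi/2):
    q=solver.inverse_kinematics([.4485,-.262,.09],R(a)); qe=solver.inverse_kinematics([.515,.055,.03],R(a+.17))
    print(a,None if q is None else np.round(q,2),None if qe is None else np.round(qe,2)); 
    if q is not None: c.append((abs(np.array(q)-q0).max(),a))
a=min(c)[1]; print("a",a)
env.reach([.4485,-.262,.09],R(a)); st()
p,d=snap("top","pics/p3.png"); np.savez("p3.npz",p=p,d=d); snap("side","pics/p3s.png",(190,350,160,330),4)
E
```

```text
[ 0.63  0.65 -0.89  1.83  0.6   0.96 -0.5 ]
1.4237963267948965 [ 1.36  0.76 -1.22  1.95  0.84  1.06  1.18] [ 0.67  0.85 -1.15  1.98  0.95  0.99  0.64]
-1.7177963267948966 [ 0.89  0.44 -0.52  1.97  0.3   0.81 -1.52] [ 0.23  0.53 -0.5   2.01  0.39  0.69 -2.06]
a -1.7177963267948966
t 21.33 tcp [ 0.4488 -0.2606  0.0894] w 0.0918 F [0.22 0.11 0.58]
```

View pics/p3.png

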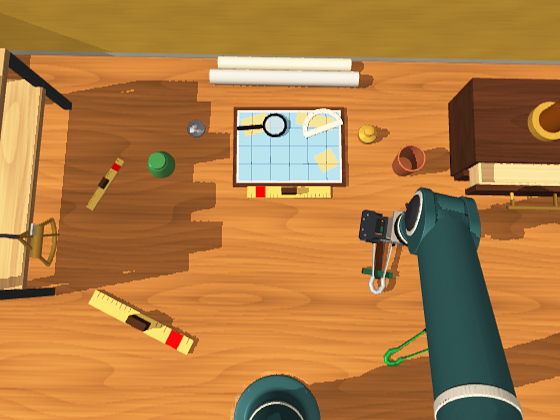

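View pics/p3s.png

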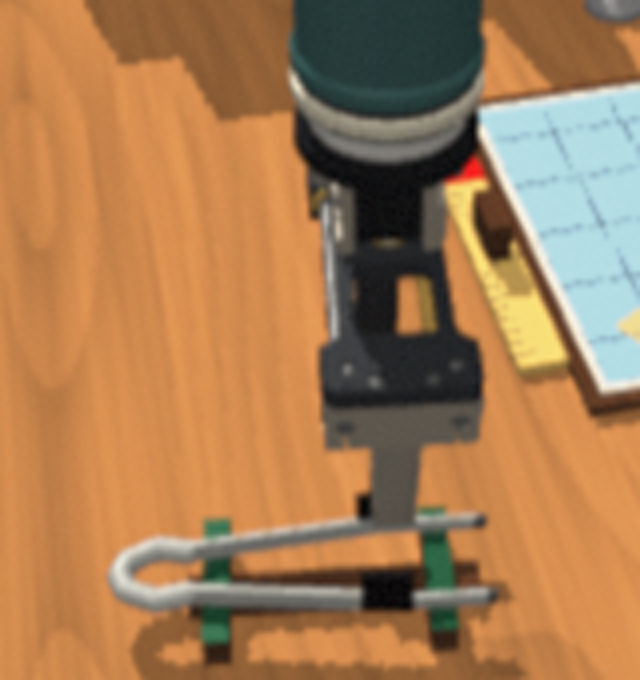

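The rule lies on the edge at top (290,191), with the band at (260,191). Checking flushness by measurement.

```bash
python3 - <<'E'
from h import *
p=np.load("p3.npz")["p"]; crop(p,235,350,170,205,6,"pics/flush.png")
hsv=cv2.cvtColor(p,cv2.COLOR_RGB2HSV);H,S,V=[hsv[...,i].astype(int) for i in range(3)]
red=((H<5)|(H>175))&(S>180); pale=(H>=18)&(H<=34)&(S>80)&(V>110)
m=np.zeros_like(red);m[186:200,244:335]=(pale|red|(V<60))[186:200,244:335]
n,l,s_,_=cv2.connectedComponentsWithStats(m.astype(np.uint8));m=l==1+s_[1:,4].argmax()
v,u=np.nonzero(m);w=np.array([ray("top",a,b,.008)[:2] for a,b in zip(u,v)])
print(cv2.minAreaRect((w*1000).astype(np.float32)))
m=np.zeros_like(red);m[186:200,244:335]=red[186:200,244:335];v,u=np.nonzero(m);w=np.array([ray("top",a,b,.008)[:2] for a,b in zip(u,v)]);print("band",w.mean(0),cv2.minAreaRect((w*1000).astype(np.float32)))
for n in ["rule","band_left","band_right"]: print(n,[(np.round(r["at"],3).tolist(),round(r["score"],2)) for r in tip_of("top",n) if abs(r["at"][1])<.15])
E
```

```text
((572.490966796875, -43.587196350097656), (29.57012367248535, 169.40249633789062), 1.1634241342544556)
band [0.57177744 0.05691457] ((571.7903442382812, 56.93205261230469), (27.01563835144043, 21.186445236206055), 1.4974509477615356)
rule [([0.572, -0.019, 0.002], 0.77)]
band_left []
band_right [([0.573, 0.042, 0.008], 0.88)]
```

View pics/flush.png

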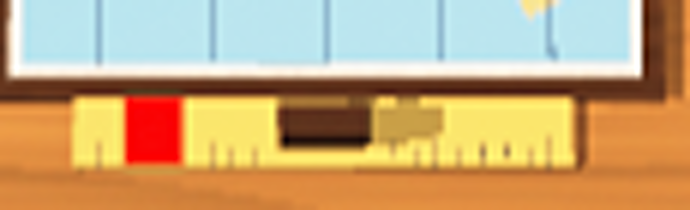

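```bash
python3 - <<'E'
from h import *
print("padM side",ray("side",287,307.5,.035))
viewer.read_camera("side")
for n in ["pad_moving","pad_fixed","tweezers"]: print(n,[(np.round(r["at"],4).tolist(),round(r["score"],2)) for r in tip_of("side",n) if abs(r["at"][1]+.26)<.05])
env.movel([.4478,-.262,.03],rate=.15); st()
snap("side","pics/t1s.png",(190,350,200,330),5)
E
```

```text
padM side [ 0.4449911  -0.28970319  0.035     ]
pad_moving [([0.4424, -0.2905, 0.0361], 0.92)]
pad_fixed [([0.4545, -0.2372, 0.0325], 0.91)]
tweezers [([0.451, -0.2642, 0.0172], 0.63)]
t 22.33 tcp [ 0.4481 -0.2619  0.0302] w 0.0917 F [-0.11  0.42  0.15]
```

View pics/t1s.png

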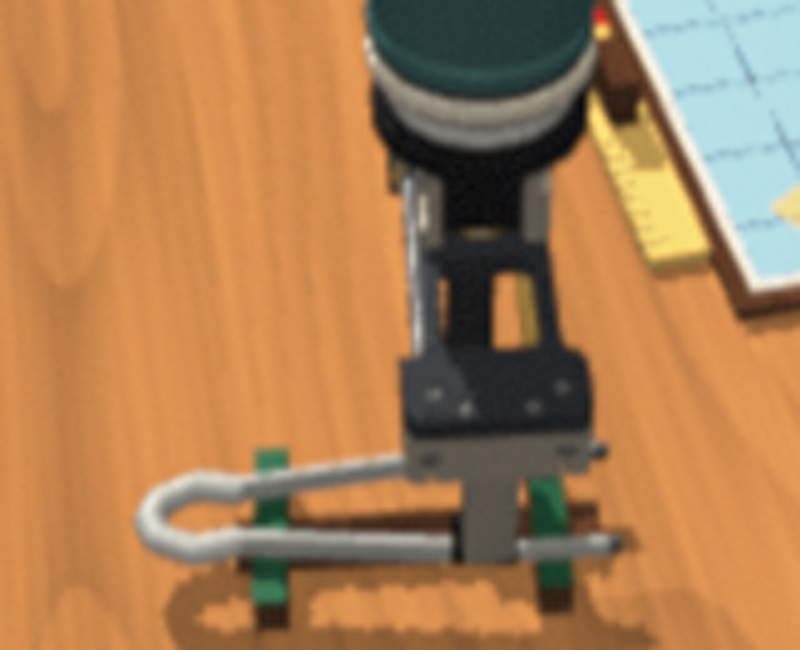

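```bash
python3 - <<'E'
from h import *
env.movel([.4476,-.263,-.007],rate=.08); st()
effector.grasp(8.5); st(); env.pause(.3); st()
snap("side","pics/t2s.png",(190,350,200,330),5)
E
```

```text
t 23.00 tcp [ 0.4475 -0.2627 -0.0074] w 0.0921 F [-0.2   0.32  0.03]
t 23.82 tcp [ 0.4478 -0.2631 -0.0068] w 0.0418 F [0.63 1.27 2.05]
t 24.12 tcp [ 0.4478 -0.263  -0.0068] w 0.0418 F [-0.58  0.67  3.03]
```

View pics/t2s.png

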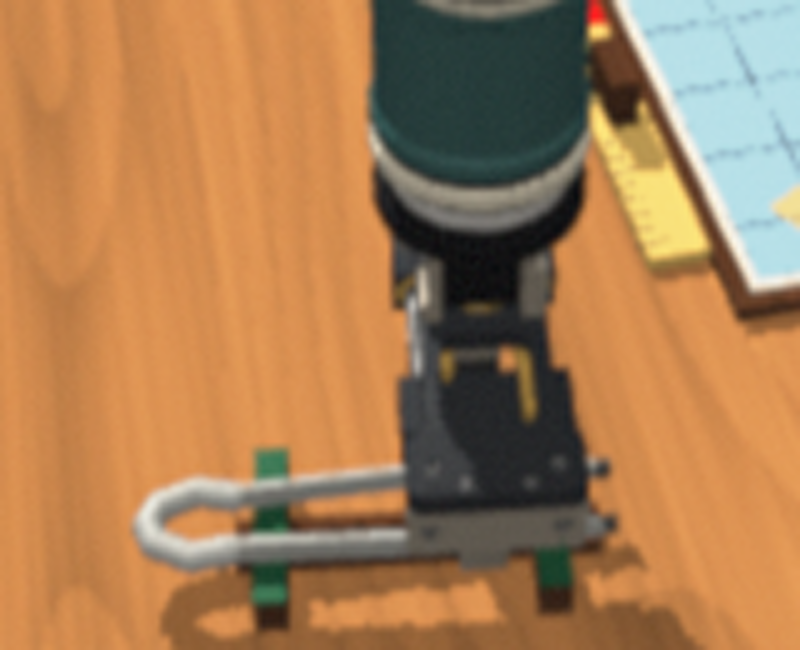

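Squeezed to 41.8 mm at 8.5 N. I'll lift and tune to 40 mm.

```bash
python3 - <<'E'
from h import *
effector.grasp(9.5); st()
env.movel([.4476,-.263,.06],rate=.12); env.pause(.3); st()
w=np.mean([env.sense()["gripper_width"] for _ in range(5)]); sq=9.5
for k in range(3):
    if abs(w-.040)<.0005: break
    sq+= (w-.040)*1000*0.6; effector.grasp(sq); env.pause(.15)
    w=np.mean([env.sense()["gripper_width"] for _ in range(5)]); print(sq,w)
st()
p,d=snap("side","pics/t3s.png",(190,350,160,290),5);np.savez("t3s.npz",p=p,d=d)
p,d=snap("top","pics/t3t.png",(340,440,190,300),5);np.savez("t3t.npz",p=p,d=d)
E
```

```text
t 24.38 tcp [ 0.4478 -0.2631 -0.0069] w 0.0411 F [0.4  0.19 2.95]
t 25.39 tcp [ 0.4473 -0.2627  0.0594] w 0.0397 F [-0.17  0.77 -1.5 ]
t 25.39 tcp [ 0.4473 -0.2627  0.0594] w 0.0397 F [-0.17  0.77 -1.5 ]
```

View pics/t3s.png

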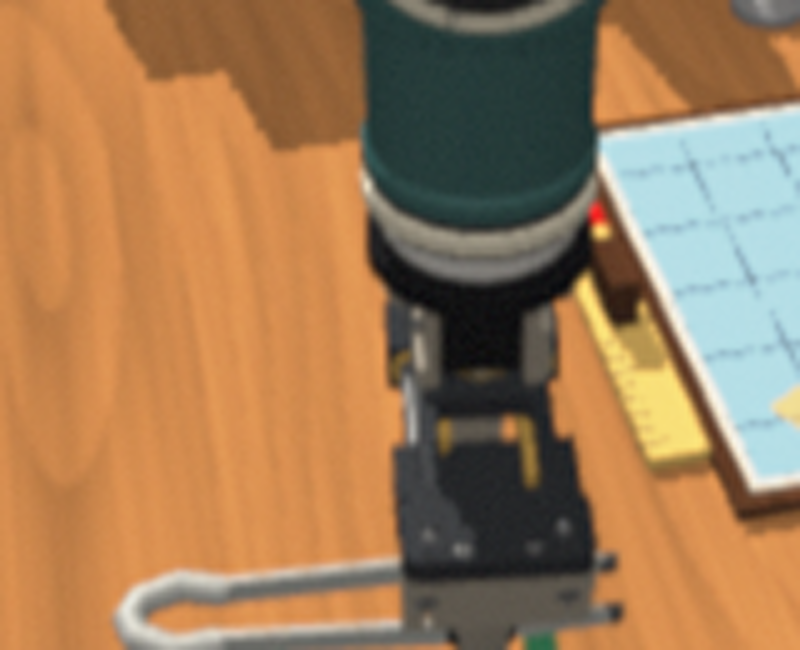

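View pics/t3t.png

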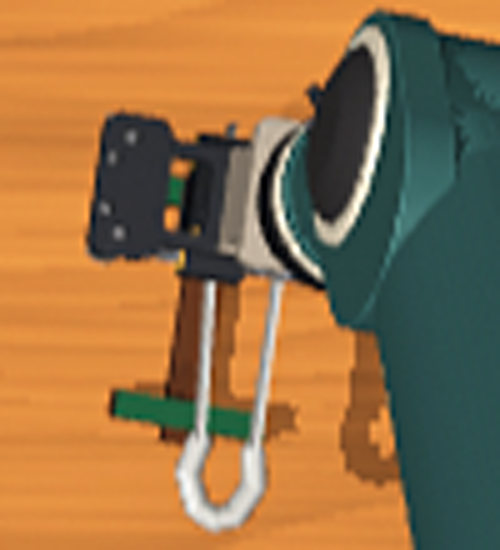

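```bash
python3 - <<'E'
from h import *
d=np.load("t3s.npz");P=cloud("side",d["d"])
print("bow",P[160+600//5,190+130//5].round(3),P[160+590//5,190+180//5].round(3),P[160+636//5,190+260//5].round(3),P[160+632//5,190+390//5].round(3),"tips",P[160+611//5,190+616//5].round(3),P[160+561//5,190+605//5].round(3))
b=.0215
env.reach([.5162,.0553,.06],R(b-np.pi/2)); env.pause(.2); st()
p,d=snap("side","pics/f1s.png",(200,340,140,240),5);np.savez("f1s.npz",p=p,d=d)
p,d=snap("top","pics/f1t.png",(220,330,160,260),5);np.savez("f1t.npz",p=p,d=d)
E
```

```text
bow [ 0.317 -0.244  0.098] [ 0.336 -0.241  0.095] [ 0.363 -0.27   0.096] [ 0.411 -0.279  0.096] tips [ 0.497 -0.283  0.09 ] [ 0.5   -0.259  0.092]
t 26.93 tcp [0.5164 0.0537 0.0599] w 0.0398 F [-0.65  0.01 -0.78]
```

View pics/f1s.png

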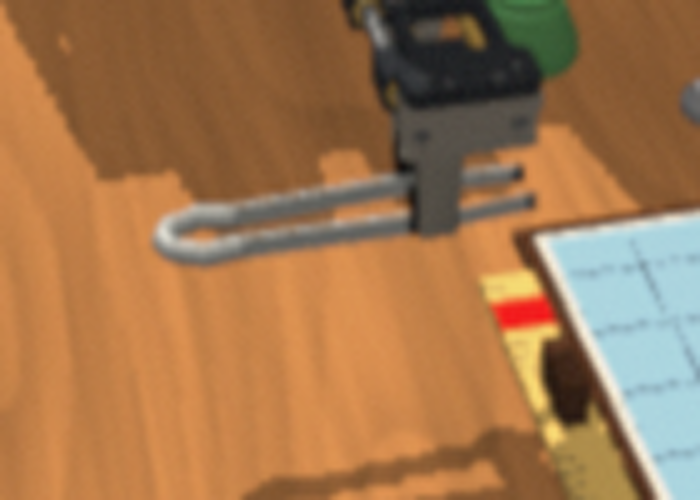

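View pics/f1t.png

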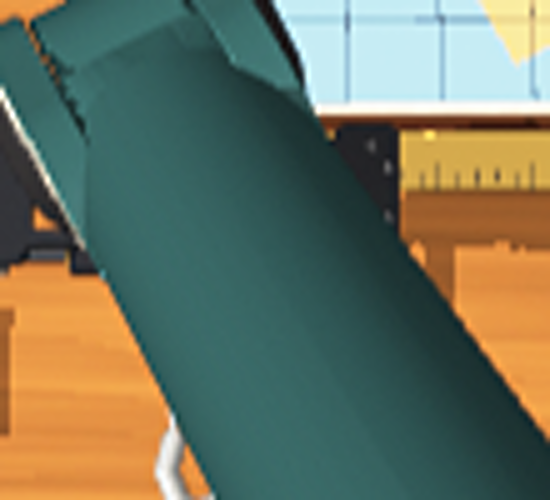

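```bash
python3 - <<'E'
from h import *
P=cloud("side",np.load("f1s.npz")["d"])
for (u,v) in [(306,180.2),(303.4,174.6)]:
    print(ray("side",u,v,.0915).round(4),P[int(v),int(u)-1].round(4),P[int(v),int(u)-3].round(4))
r=[ray("side",200+x/5,140+y/5,.008) for x,y in [(500,328),(558,320),(493,306),(546,297)]]
print(np.round(r,4))
s=env.sense();print(s["ee_pos"])
for n in ["tip_fixed","tip_moving"]: print(n,[(np.round(q["at"],4).tolist(),round(q["score"],2)) for q in tip_of("side",n)][:3])
viewer.read_camera("side")
for n in ["band_left","band_right","tip_fixed","tip_moving"]: print(n,[(np.round(q["at"],4).tolist(),round(q["score"],2)) for q in tip_of("side",n) if abs(q["at"][1]-.05)<.06])
E
```

```text
[0.5681 0.0389 0.0915] [0.5662 0.0415 0.0906] [0.5605 0.04   0.0925]
[0.5677 0.064  0.0915] [0.5654 0.0691 0.0902] [0.5598 0.0683 0.0916]
[[0.5554 0.042  0.008 ]
 [0.5873 0.0419 0.008 ]
 [0.5563 0.0608 0.008 ]
 [0.5862 0.0622 0.008 ]]
[0.5163083  0.05430191 0.05998232]
tip_fixed [([0.5362, -0.4652, 0.0007], 0.82), ([0.2506, -0.4262, 0.0005], 0.66), ([0.5731, 0.067, 0.0843], 0.6)]
tip_moving [([0.5694, 0.0377, 0.0884], 0.62)]
band_left [([0.5675, 0.068, 0.0053], 0.86)]
band_right [([0.5744, 0.0424, 0.0077], 0.88)]
tip_fixed [([0.5723, 0.0726, 0.0855], 0.85)]
tip_moving [([0.5693, 0.0408, 0.0865], 0.48), ([0.7548, 0.0177, 0.0099], 0.29), ([0.5678, 0.0697, 0.0093], 0.25)]
```

```bash
python3 - <<'E'
from h import *
env.movel([.5168,.0555,.02],rate=.08); env.movel([.5168,.0555,-.0075],rate=.04); env.pause(.4); s=st()
p,d=snap("side","pics/f2s.png",(230,330,160,230),7);P=cloud("side",d);np.savez("f2s.npz",p=p,d=d)
for n in ["tip_fixed","tip_moving","band_left","band_right","rule"]: print(n,[(np.round(q["at"],4).tolist(),round(q["score"],2)) for q in tip_of("side",n) if abs(q["at"][1]-.03)<.08])
st()
snap("top","pics/f2t.png")
E
```

```text
t 29.26 tcp [ 0.5169  0.0555 -0.0074] w 0.0397 F [-0.62  0.27 -0.01]
tip_fixed [([0.7012, -0.0159, 0.0005], 0.24)]
tip_moving [([0.5721, 0.0416, 0.0198], 0.59)]
band_left [([0.5694, 0.0651, 0.0068], 0.74)]
band_right [([0.576, 0.0408, 0.0083], 0.7)]
rule [([0.5742, -0.0216, 0.0003], 0.9)]
t 29.56 tcp [ 0.5168  0.0555 -0.0075] w 0.0400 F [ 0.21 -0.5  -0.51]
```

View pics/f2s.png

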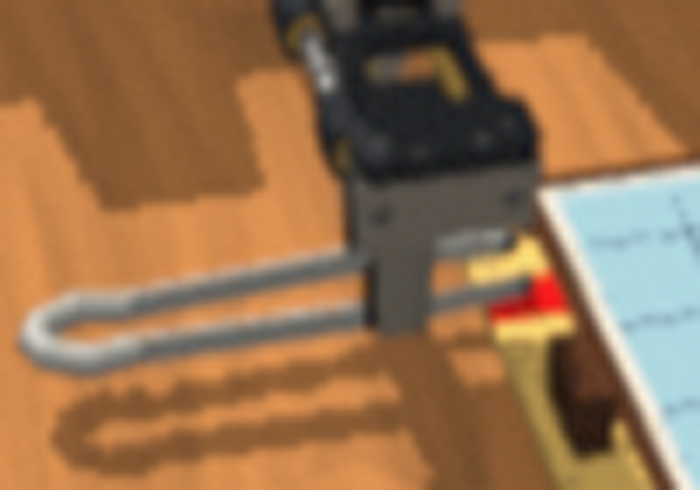

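View pics/f2t.png

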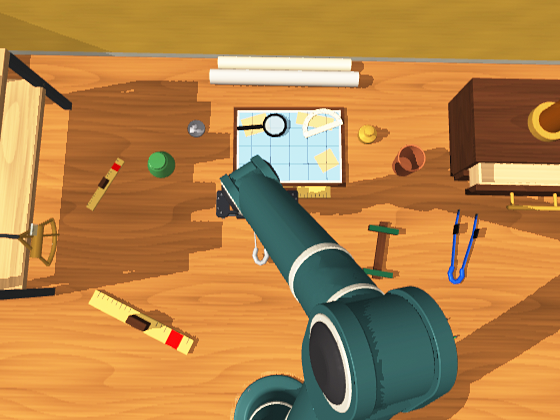

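```bash
python3 - <<'E'
from h import *
z=np.load("f2s.npz");p=z["p"];P=cloud("side",z["d"])
for (x,y) in [(528,285),(512,241)]:
    print("tip",ray("side",230+x/7,160+y/7,.0235).round(4), P[160+y//7,230+x//7-1].round(4))
for (x,y) in [(495,317),(568,309),(553,276)]: print("band",ray("side",230+x/7,160+y/7,.008).round(4))
q=np.array([.5712,.0565,.008])
b=.0215;yv=np.array([-np.sin(b),np.cos(b),0])
for nm,pt in dict(L=q+yv*.013,Rr=q-yv*.013).items():
    u,v=proj("side",pt);print(nm,pt.round(4),"crop",round((u-230)*7),round((v-160)*7))
crop(p,295,315,185,210,25,"pics/f2z.png")
E
```

```text
tip [0.5694 0.0404 0.0235] [0.566  0.0426 0.0248]
tip [0.5702 0.0678 0.0235] [0.5666 0.0664 0.0266]
band [0.5576 0.0429 0.008 ]
band [0.586  0.0416 0.008 ]
band [0.5856 0.0622 0.008 ]
L [0.5709 0.0695 0.008 ] crop 511 270
Rr [0.5715 0.0435 0.008 ] crop 530 311
```

View pics/f2z.png

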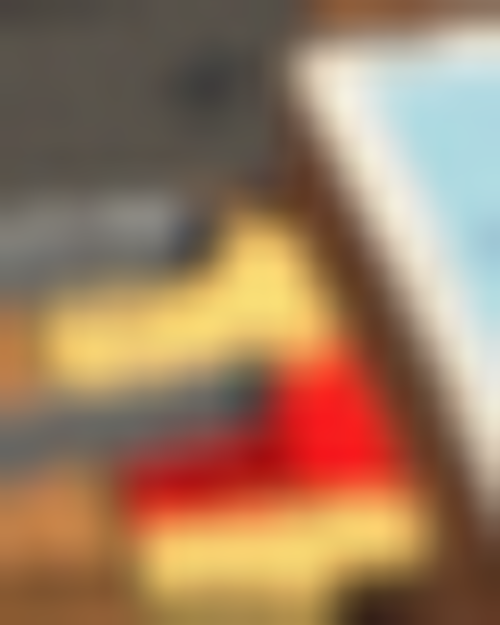

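```bash
python3 - <<'E'
from h import *
st(); workorder.finish_job()
E
```

```text
t 29.61 tcp [ 0.5168  0.0555 -0.0075] w 0.0394 F [0.06 0.47 0.12]
the job is handed in; nothing more can be done
```

I placed the middle-sized rule flush on the board's near edge and let go. The steel tweezers are held over its red band, and the job was handed in at 29.6 s of the 61 s allowed. No verdict is reported.

**Rule:** I pushed it against the board's near edge until about 5 N of contact, then released it with the band up and to the left. After release the picture showed it flush. Its angle was about 0.02 rad, against 0.023 rad for the edge. Its middle was about 1 mm from the flush position I computed, and within about 1 mm of the edge's middle.

**Tweezers:**

| Check | Measured |
|---|---|
| Width over the pads | 39.4–40.0 mm, for a tip gap of about 25–26 mm |
| Tip gap in the last side picture | about 26–27 mm |
| Horizontal distance of each tip from its band end | about 2–3 mm |
| Tip height above the rule | about 12 mm |
| Wrist force | near zero |

**What went wrong or disagreed:**
- The first grasp of the rule closed on nothing. The fingertips sit about 27 mm above the TCP the robot reports, which I measured from the depth images and corrected for. The rule was not disturbed.
- At 8.5 N on the rest the tweezers only closed to 41.8 mm, so I raised the grip to 9.5 N.
- In the final pose the networks did not find the fixed tip, so I checked it by its pixel position only.
- I did not measure the bystanders again; in the last top picture they look unmoved.

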